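# Renew the tea light in the teapot warmer

## Robot

A 6-joint arm with a two-finger parallel gripper is mounted at the origin on the work surface. World frame = base frame: x ahead of the robot, y to its left, z up, the work surface at z = 0. Lengths are in m, angles in rad, forces in N, time in s.
With the tool pointing down it reaches from about 0.325 to 0.775 m from the base axis. Payload 5.5 kg.
Tool frame: the origin (TCP) lies at the centre of the arm's flange, where the gripper is bolted on; the fingertips stand 182 mm ahead of it and the grasp point (between the pads) lies 163 mm ahead of it (arm.tcp_to_grasp is the distance from the TCP to the grasp point, in m); z points along the fingers, y is the direction in which the jaws open and shut (so a half turn about z gives the same grasp; the last joint's range is limited). The gripper opens to 88 mm and grips with 3 to 60 N. Pads are 20 mm wide; open, the fingers measure 115 mm over their backs; the gripper's body (75 mm by 178 mm) begins 61 mm behind the grasp point.
Start: joints at [-1.265, 0.091, 1.231, -0, 1.82, -0.057], TCP at [0.213, -0.561, 0.405] pointing down, gripper open.
Joint ranges: [-2.87, 2.87], [-0.86, 2.18], [0.17, 2.46], [-1.51, 4.65], [0.06, 2.69], [-2.65, 2.65]. Speed limits (rad/s): [2.57, 2.57, 3.01, 3.14, 3.14, 3.14].

## Interface

Orientations are given as a unit quaternion [w, x, y, z].
In Python, from bench import arm, claw, planner, vision gives the robot as it stands. Calls block until the motion is done:
- arm.goto(position, orientation): joint-space move of the TCP to a pose.
- arm.movel(position, rotation=None, speed=0.15, until_force=None): straight line of the TCP; rotation=None keeps the orientation; speed is the mean speed in m/s. With until_force (N) it stops when the force on the tool has changed by that much, and returns True; else False.
- arm.movej(angles): joint-space move.
- claw.command_gripper(opening): finger opening in m; the grip force is fixed at half the most; returns when the fingers have stopped.
- arm.pause(seconds).
- planner.solve_ik(position, orientation): joint angles nearest the present ones, or None.
- arm.observe(): the state.
- vision.snapshot(name): name is "scene" or "top" or "wrist"; returns a dict with "frame" (384x512x3 uint8, blue, green, red), "fovy" (degrees; the focal length in pixels is half the picture's height over the tangent of half this angle, whatever the lens; pixels are square), "cx", "cy" (the principal point, pixels), "rvec" (rotation vector, rad) and "tvec" (3), from world to camera coordinates, as OpenCV has them. Camera axes: x right, y down, z forward; pixel columns grow to the right and rows downward; lengths in m; the calibration is good to about 2 mm. A picture is of the moment at which its call begins. There is no depth.
A pose or a line that the arm cannot do raises arm.PlanningError and nothing moves.
- arm.sign_off(): hands the job in, once; it reports no verdict.
The state is a dict: "time": time; "qpos": joint angles; "qvel": joint speeds; "joint_efforts": joint torques, N m; "eef_pos": TCP position; "tcp_rot": TCP orientation; "ft_force": force on the tool from outside, world axes, zero at the start; "wrist_torque": the same for the moment, N m; "gripper_width": finger opening in m.
Only numpy, scipy, OpenCV 4.12 (cv2) and the standard library are available. Lean on these libraries where they do the work, as an engineer would, in place of code of your own. Each camera call takes 0.05 s, during which the arm holds its last target.

## Task

The tea light in the teapot warmer has burnt out: lift the teapot off the warmer by its top handle and stand it on the cork mat, then press the bin's pedal right down to its stop so that the lid swings up and stays open, and throw all the burnt-out tea lights (the one in the warmer and those lying about on the worktop) into the bin. Then shut the lid, set the fresh tea light from the wooden coaster on the round mark in the middle of the warmer's base, and put the teapot back upright and centred on top of the warmer. Do the teapot, the pedal, the throwing away and the lid in that order, keep the teapot upright and the fresh tea light out of the bin, and leave the other things on the worktop where they are.

Things in the scene. Friction and masses are not known exactly. Their poses are not given: they have to be found in the camera images.
- teapot: White round teapot, empty, 0.65 kg, with a fixed steel stirrup handle over its top. Origin: centre of its underside, z up. Foot diameter 140 mm, widest 154 mm, body 104 mm high (lid knob to 126 mm). Its x axis points to the spout, which reaches 123 mm from the centre, and the handle runs along this x axis. At the start it stands on the warmer.
- teapot_handle (a point): Centre of the level wooden grip at the top of the teapot's handle, 175 mm above the pot's underside: a bar 76 mm long along the pot's x axis, 14 mm wide (y) and 14 mm high, with 42 mm free below it down to the lid knob. To be pinched from above across the pot's y.
- warmer: Square steel tea warmer, fixed to the worktop. Origin: centre of its underside, z up, sides along x and y. Base plate 148 x 148 x 8 mm, four wooden corner posts 12 mm square, and a top frame of flat bars 18 mm wide and 10 mm thick with its upper face 70 mm above the worktop: outer size 148 mm, clear square opening 112 mm, through which the tea light is reached from above.
- warmer_spot (a point): Centre of the round dark mark (48 mm) in the middle of the warmer's base plate, on its upper face, 8 mm above the worktop: where the tea light stands.
- warmer_top (a point): Centre of the warmer's top frame, level with its upper face, 70 mm above the worktop: where the middle of the teapot's foot belongs.
- mat: Round cork mat, 170 mm across, 6 mm thick, fixed. Origin: centre of its underside.
- bin: Steel pedal bin, fixed: 150 mm deep (x), 190 mm wide (y), rim 188 mm above the worktop, walls 4 mm, inner floor 44 mm above the worktop. Origin: centre of its underside, z up; x points from the pedal side (facing the robot) to the hinge side. The mouth is clear but for a lifter tab in the middle of the hinge side, reaching in 34 mm, 50 mm wide.
- pedal (a joint): Angle of the bin's pedal, rad: 0 up, 0.2 at its stop. It hinges inside the bin's plinth, 113 mm behind point pedal_pad, and springs back up by itself when let go. It takes about 12 N at the pad. While pressed it pushes the lid open, 7.2 rad of lid per rad of pedal.
- pedal_pad (a point): Centre of the upper face of the pedal's pad (46 mm along the bin's x, 74 mm wide), 48 mm outside the bin's front face. It is 40 mm above the worktop when up and sinks about 22 mm to its stop.
- lid (a joint): Opening angle of the bin's lid, rad: 0 shut, about 1.44 when the pedal has been pressed to its stop, 1.75 at most. The hinge is stiff: the lid stays at whatever angle it is left, also when the pedal is let go, and is shut by pushing it down by hand (about 1 N near its edge).
- lid_hinge (a point): Middle of the lid's hinge line, at the bin's +x upper edge, 75 mm from the bin's centre, 194 mm above the worktop. The hinge line runs along the bin's y.
- lid_edge (a point): Middle of the lid's free edge on its upper (outer) face, 152 mm from the hinge. The lid is a flat plate 152 x 192 mm, 7 mm thick, upper face 198 mm above the worktop when shut; when open it stands nearly upright above the hinge, to about 345 mm, with its outer face looking to the bin's +x side.
- spent0: Burnt-out tea light in the warmer: nearly empty aluminium cup, 38 mm across, 16 mm high, 12 g. Origin: centre of its underside. At the start it stands on the mark in the warmer, under the teapot.
- spent1: Burnt-out tea light on the worktop, the same. There are one to three of these; absent ones read None from the start.
- spent2: Burnt-out tea light on the worktop, the same.
- spent3: Burnt-out tea light on the worktop, the same.
- fresh: Fresh tea light: aluminium cup filled to the brim with white wax, with a short white wick, 38 mm across, 16 mm high (wick to 23 mm), 16 g. Origin: centre of its underside. At the start it stands on the wooden coaster.
- coaster: Square wooden coaster, 84 mm, 6 mm thick, fixed. Origin: centre of its underside.
- mug: Blue mug, 82 mm across, 95 mm high; to be left alone. Origin: centre of its underside.
- jar: Glass jar with a steel cap, 76 mm across, 95 mm high; to be left alone. Origin: centre of its underside.
- mill: Dark wooden pepper mill, 54 mm across, 142 mm high; to be left alone. Origin: centre of its underside.
- matchbox: Cardboard matchbox 53 x 36 x 15 mm; to be left alone. Origin: centre of its underside.
- teaspoon: Steel teaspoon, 140 mm, lying flat; to be left alone.
- pack: White paper carton 120 x 85 x 42 mm; to be left alone. Origin: centre of its underside.
Mind the look-alikes: they are no part of the job. What is shaped like the spent1 but purple is not meant. Of the things that look like the mat, the larger one is meant.

How it is judged:
By the outcome, as a careful person would: the job done as asked, in the order asked, and still so for the second after the job is handed in, with the robot touching nothing.
Of spent1, spent2, spent3 only 1 to 3 are there at a start; the rules pass over those that are not, and their reading is None.
At some moment in a run one of spent1, spent2, spent3 may be knocked a few centimetres aside while the robot is not near it.
It also fails if it takes over 210 s, if anything falls off the work surface, if the arm or the gripper's body presses on something with over 40 N, if the wrist force passes 120 N, or if a joint passes its speed limit or range.

## Working session

There is one attempt and no reset: what is moved stays moved. The work goes in short steps, each a Python script; the robot and the scene stay as the last script left them, time stands still between calls to the robot, and variables do not carry over. Pictures are saved under pics/ and viewed, and the job is handed in when it is done.

```bash
ls; mkdir -p pics; python3 - <<'E'
from bench import arm,claw,planner,vision
import cv2
s=arm.observe();print({k:s[k] for k in("time","eef_pos","tcp_rot","gripper_width")})
for n in("scene","top","wrist"):
    d=vision.snapshot(n);cv2.imwrite(f"pics/{n}0.png",d["frame"]);print(n,d["fovy"],d["cx"],d["cy"],d["rvec"],d["tvec"])
E
```

```text
pics
{'time': 0.0, 'eef_pos': array([ 0.21293245, -0.561011  ,  0.40352254]), 'tcp_rot': array([-9.40994726e-04,  9.83591851e-01,  1.80405551e-01, -1.47440482e-04]), 'gripper_width': 0.08777200408404211}
scene 46.64171382215488 248.98519484959547 190.49664870291465 [ 1.28564523  2.51363202 -0.65987601] [ 0.3150356  -0.26957462  1.43182457]
top 50.737036501699016 259.0223193536986 192.17714385930705 [ 2.16660622 -2.10841983  0.21109292] [-0.04849997  0.53541874  1.04695762]
wrist 66.6348752076783 250.9865555628282 193.05287242034444 [-2.39388778  1.6510716   0.2294017 ] [-0.59943049 -0.03337173  0.3917022 ]
```

View pics/scene0.png

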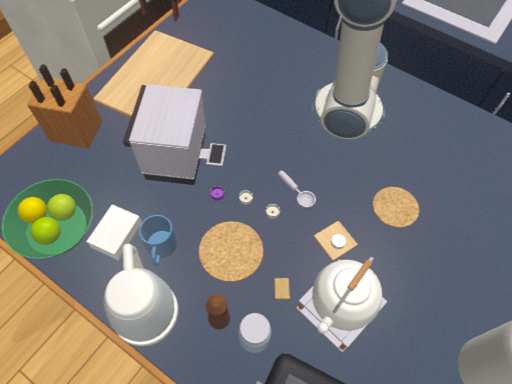

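View pics/top0.png

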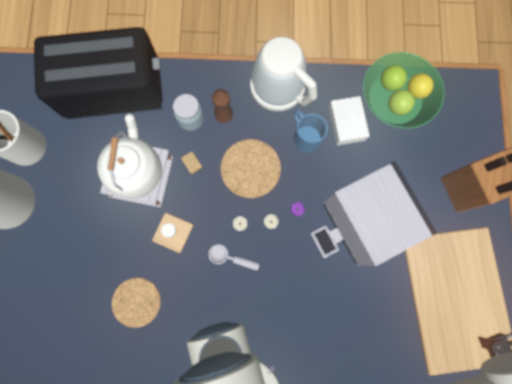

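View pics/wrist0.png

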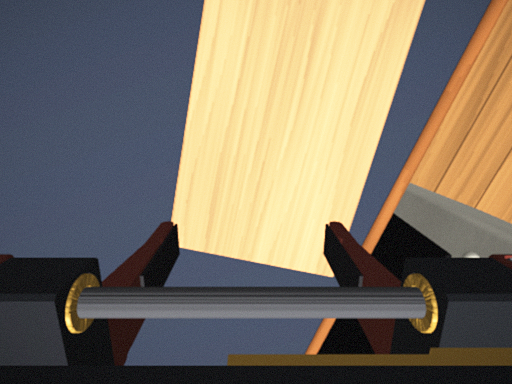

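Top view: teapot on warmer (~132,165), larger cork mat (251,168) and a smaller one (136,302), the bin with its pedal pad (326,241), coaster with fresh light (168,231). Spent candidates are (240,224) and (271,222). The lookalike at (297,209) is purple and so excluded. I'll measure next, with enlarged crops.

```bash
cat > h.py <<'E'
import numpy as np,cv2
from scipy.spatial.transform import Rotation as R
from bench import arm,claw,planner,vision
def cam(d):
    f=d["frame"].shape[0]/2/np.tan(np.radians(d["fovy"])/2)
    K=np.array([[f,0,d["cx"]],[0,f,d["cy"]],[0,0,1.]])
    Rm=cv2.Rodrigues(np.asarray(d["rvec"],float))[0];t=np.asarray(d["tvec"],float).ravel()
    return K,Rm,t
def ray(d,u,v):
    K,Rm,t=cam(d);return -Rm.T@t, Rm.T@np.linalg.inv(K)@np.array([u,v,1.])
def onz(d,u,v,z):
    o,r=ray(d,u,v);return o+r*(z-o[2])/r[2]
def proj(d,p):
    K,Rm,t=cam(d);q=K@(Rm@np.asarray(p,float)+t);return q[:2]/q[2]
def tri(obs):
    A=np.zeros((3,3));b=np.zeros(3)
    for d,u,v in obs:
        o,r=ray(d,u,v);r=r/np.linalg.norm(r);P=np.eye(3)-np.outer(r,r);A+=P;b+=P@o
    p=np.linalg.solve(A,b);return p
def down(yaw): # tool z down, tool y (jaw) along world direction yaw
    y=np.array([np.cos(yaw),np.sin(yaw),0]);z=np.array([0,0,-1.]);x=np.cross(y,z)
    q=R.from_matrix(np.c_[x,y,z]).as_quat();return np.r_[q[3],q[:3]]
def ctr(m,d=None):
    c=max(cv2.findContours(m.astype(np.uint8),cv2.RETR_EXTERNAL,cv2.CHAIN_APPROX_NONE)[0],key=cv2.contourArea);return c
def crop(img,x,y,w,h,k,name):
    cv2.imwrite("pics/"+name,cv2.resize(img[y:y+h,x:x+w],None,fx=k,fy=k,interpolation=cv2.INTER_CUBIC))
def st(): 
    s=arm.observe();print("t",round(s["time"],1),"tcp",np.round(s["eef_pos"],3),"F",np.round(s["ft_force"],1),"w",round(s["gripper_width"],4));return s
E
python3 - <<'E'
from h import *
t=vision.snapshot("top");s=vision.snapshot("scene")
import pickle;pickle.dump((t,s),open("snap0.pkl","wb"))
crop(t["frame"],80,90,190,140,4,"top_a.png")
crop(t["frame"],220,140,230,150,3.4,"top_b.png")
crop(s["frame"],260,180,150,180,3.3,"sc_a.png")
crop(s["frame"],120,75,190,150,4,"sc_b.png")
print(onz(t,251,168,.006),onz(t,136,302,.006),onz(t,240,224,.016),onz(t,271,222,.016))
E
```

```text
[ 0.61309306 -0.01012437  0.006     ] [0.23758869 0.28530438 0.006     ] [0.45210751 0.01545411 0.016     ] [ 0.45995166 -0.06951205  0.016     ]
```

View pics/top_a.png

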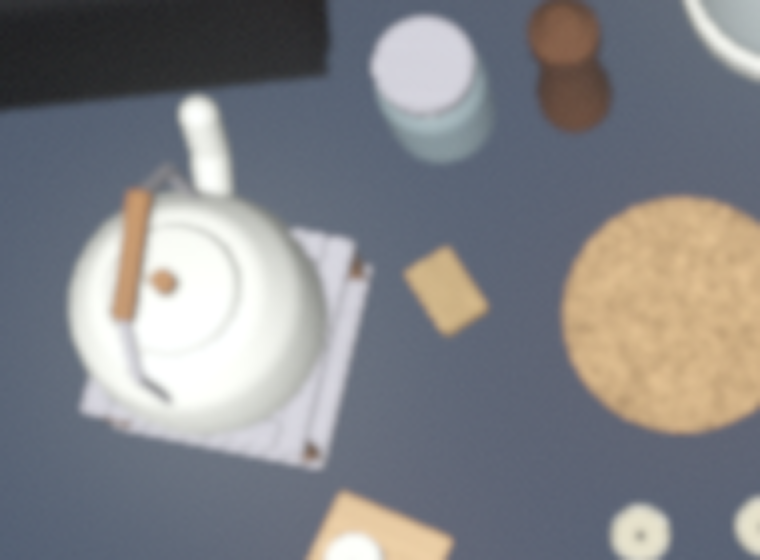

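View pics/top_b.png

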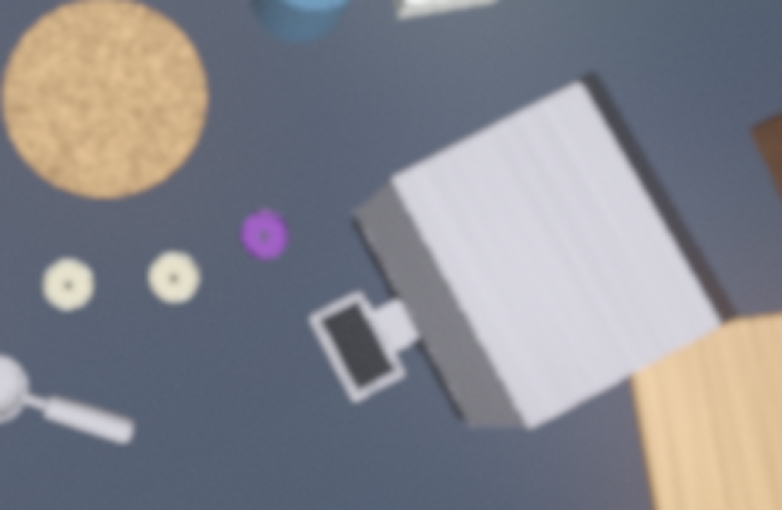

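View pics/sc_a.png

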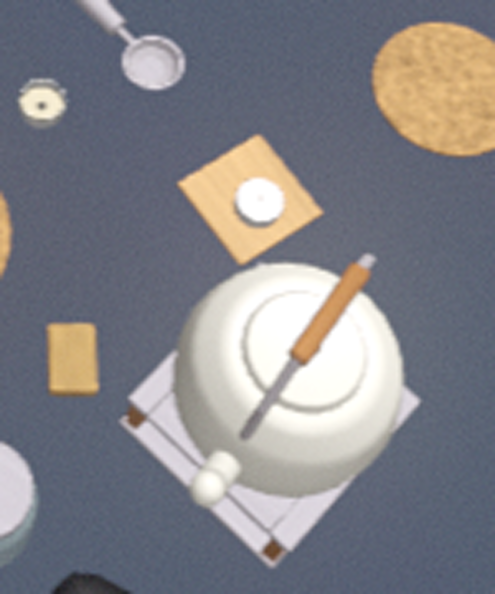

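View pics/sc_b.png

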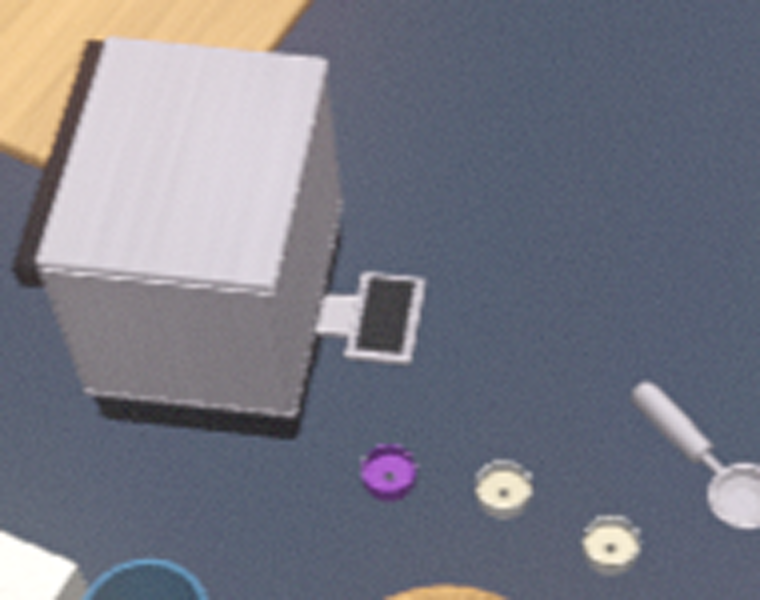

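```bash
python3 - <<'E'
from h import *
import pickle;t,s=pickle.load(open("snap0.pkl","rb"))
def hm(d,box,lo,hi):
    x,y,w,h=box;m=np.zeros(d["frame"].shape[:2],np.uint8);m[y:y+h,x:x+w]=cv2.inRange(cv2.cvtColor(d["frame"],cv2.COLOR_BGR2HSV),lo,hi)[y:y+h,x:x+w];return m
def rect(m):
    c=ctr(m);return cv2.minAreaRect(c),cv2.contourArea(c)
# handle
br=((3,90,60),(16,255,255))
rt=rect(hm(t,(100,130,22,48),*br));rs=rect(hm(s,(340,250,40,46),*br));print("handle",rt,rs)
def ends(r):
    b=cv2.boxPoints(r);L=[np.linalg.norm(b[i]-b[(i+1)%4]) for i in range(4)]
    i=int(np.argmin(L));return (b[i]+b[(i+1)%4])/2,(b[(i+2)%4]+b[(i+3)%4])/2
et=sorted(ends(rt[0]),key=lambda p:p[1]);es=sorted(ends(rs[0]),key=lambda p:-p[1])
P=[tri([(t,*a),(s,*b)]) for a,b in zip(et,es)];print(P)
P2=[[onz(d,*a,.245) for a in e] for d,e in ((t,et),(s,es))];print("plane",P2)
print("grip ctr",np.mean(P,0),"len",np.linalg.norm(P[0]-P[1]),"yaw",np.degrees(np.arctan2(*(P[0]-P[1])[[1,0]])))
# mats
for n,box,z in(("mat",(215,130,75,75),.006),("coaster",(145,205,55,55),.006)):
    m=hm(t,box,(8,50,80),(25,255,255)); c=ctr(m);print(n,onz(t,*cv2.minEnclosingCircle(c)[0],z),cv2.minEnclosingCircle(c)[1]*2)
for d,box in((t,(145,205,55,55)),):pass
def circ(d,box,lo,hi,z):
    c=ctr(hm(d,box,lo,hi));(x,y),r=cv2.minEnclosingCircle(c);M=cv2.moments(c);u,v=M["m10"]/M["m00"],M["m01"]/M["m00"];return onz(d,u,v,z),(u,v),r
print("mat scn",circ(s,(192,215,75,68),(8,50,80),(25,255,255),.006))
wh=((0,0,190),(180,45,255))
print("fresh",circ(t,(157,222,22,20),*wh,.016),circ(s,(328,232,22,18),*wh,.016))
cr=((18,15,170),(45,110,255))
for b,b2 in(((230,214,20,20),(264,203,16,16)),((261,212,20,20),(238,189,16,16))):
    print("spent",circ(t,b,*cr,.012),circ(s,b2,*cr,.012))
for n,b,b2 in(("lid corners",[(335,193),(391,164),(432,235),(375.5,266)],None),):
    q=[onz(t,*p,.198) for p in b];print(n,np.round(q,3));print([np.linalg.norm(q[i]-q[(i+1)%4]) for i in range(4)]);
q=[onz(t,220+x/3.4,140+y/3.4,.04) for x,y in((312,319),(360,292),(405,372),(357,402))];print("pad",np.round(q,3),np.mean(q,0),[np.linalg.norm(q[i]-q[(i+1)%4]) for i in range(4)])
q2=[onz(s,120+x/4,75+y/4,.04) for x,y in((362,272),(425,277),(412,361),(346,354))];print("padS",np.round(q2,3),np.mean(q2,0))
q2=[onz(s,120+x/4,75+y/4,.198) for x,y in((104,37),(328,60),(274,290),(40,265))];print("lidS",np.round(q2,3),np.mean(q2,0))
q=[onz(t,80+x/4,90+y/4,.07) for x,y in((372,268),(322,468),(80,412))];print("warmer",np.round(q,3),[np.linalg.norm(q[0]-q[1]),np.linalg.norm(q[1]-q[2])],(q[0]+q[2])/2)
q=[onz(s,260+x/3.3,180+y/3.3,.07) for x,y in((122,418),(274,566),(420,402))];print("warmerS",np.round(q,3),[np.linalg.norm(q[0]-q[1]),np.linalg.norm(q[1]-q[2])],(q[0]+q[2])/2)
E
```

```text
handle (((112.6138687133789, 153.0131378173828), (4.432132244110107, 30.375391006469727), 6.581944942474365), 86.5) (((359.19732666015625, 274.4162292480469), (6.837496757507324, 33.966915130615234), 36.02737045288086), 167.5)
[array([0.6157777 , 0.29734593, 0.24437869]), array([0.54425955, 0.29992812, 0.24825238])]
plane [[array([0.6154463 , 0.29747829, 0.245     ]), array([0.54579922, 0.29903428, 0.245     ])], [array([0.61620892, 0.29700843, 0.245     ]), array([0.54157491, 0.30188259, 0.245     ])]]
grip ctr [0.58001862 0.29863702 0.24631554] len 0.0716695172337814 yaw -2.067788349978557
mat [ 0.61185857 -0.00788906  0.006     ] 60.24636459350586
coaster [0.4259542  0.20162576 0.006     ] 43.08151626586914
mat scn (array([ 0.61790076, -0.00407314,  0.006     ]), (230.56468035386413, 250.98720302676236), 32.37800979614258)
fresh (array([0.43031763, 0.2109258 , 0.016     ]), (167.98277608915905, 230.0141843971631), 7.709751605987549) (array([0.42833363, 0.21205972, 0.016     ]), (338.3604938271605, 240.11234567901232), 7.324869155883789)
spent (array([0.45483935, 0.01667721, 0.012 
[... 824 characters left out ...]
74931669), np.float64(0.044968171355518324), np.float64(0.07292833672254927)]
padS [[ 0.392 -0.246  0.04 ]
 [ 0.368 -0.206  0.04 ]
 [ 0.432 -0.169  0.04 ]
 [ 0.455 -0.211  0.04 ]] [ 0.41183409 -0.20795055  0.04      ]
lidS [[ 0.425 -0.429  0.198]
 [ 0.351 -0.294  0.198]
 [ 0.518 -0.203  0.198]
 [ 0.59  -0.333  0.198]] [ 0.47084494 -0.31475605  0.198     ]
warmer [[0.622 0.199 0.07 ]
 [0.486 0.223 0.07 ]
 [0.518 0.384 0.07 ]] [np.float64(0.13798073570796), np.float64(0.1636912444598781)] [0.56986262 0.29146216 0.07      ]
warmerS [[0.658 0.222 0.07 ]
 [0.682 0.359 0.07 ]
 [0.524 0.388 0.07 ]] [np.float64(0.13946995398249687), np.float64(0.16114243690266702)] [0.59072145 0.30502173 0.07      ]
```

Teapot grip is at (0.580,0.299,0.246), against an expected height of 0.245. Pad to bin-centre distance is 122 mm (expected 123). Lid measures 152x189 mm. All consistent, so I'll go above the handle and check with the wrist camera.

```bash
cat >> h.py <<'E'
def best(pos,yaw):
    c=[]
    for y in(yaw,yaw+np.pi):
        q=planner.solve_ik(pos,down(y))
        if q is not None:c.append((abs(q[5]),y))
    if not c: raise RuntimeError("no ik %s"%pos)
    return min(c)[1]
TG=arm.tcp_to_grasp
def at(g,yaw): return [g[0],g[1],g[2]+TG],down(best([g[0],g[1],g[2]+TG],yaw))
E
python3 - <<'E'
from h import *
import pickle;t,s=pickle.load(open("snap0.pkl","rb"))
print("tcp_to_grasp",TG)
print("mill,jar,mug top", onz(t,221,97,.142),onz(t,186,106,.095),onz(t,312,127,.095))
yaw=np.radians(87)
for p in([.58,.2986,.335+TG],[.614,-.006,.335+TG],[.614,-.006,.19+TG]):
    print([None if (q:=planner.solve_ik(p,down(y))) is None else np.round(q,2) for y in(yaw,yaw+np.pi)])
p,q=at([.58,.2986,.335],yaw);arm.goto(p,q);st()
w=vision.snapshot("wrist");cv2.imwrite("pics/w1.png",w["frame"])
for e in([.6,0],[-.6,0]):pass
print(proj(w,[.58,.2986,.252]))
E
```

```text
tcp_to_grasp 0.1633
mill,jar,mug top [0.76530632 0.07175558 0.142     ] [0.75668406 0.16828965 0.095     ] [ 0.70902832 -0.17008405  0.095     ]
[array([ 0.42,  0.29,  0.84, -0.  ,  2.01, -1.1 ]), array([ 0.42,  0.29,  0.84, -0.  ,  2.01,  2.05])]
[array([-0.07,  0.17,  0.97, -0.  ,  1.99, -1.58]), array([-0.07,  0.17,  0.97, -0.  ,  1.99,  1.56])]
[array([-0.07,  0.12,  1.29, -0.  ,  1.73, -1.58]), array([-0.07,  0.12,  1.29, -0.  ,  1.73,  1.56])]
t 3.5 tcp [0.58  0.298 0.498] F [-0.9  0.4  0.1] w 0.0883
[251.96866704 204.37372388]
```

View pics/w1.png

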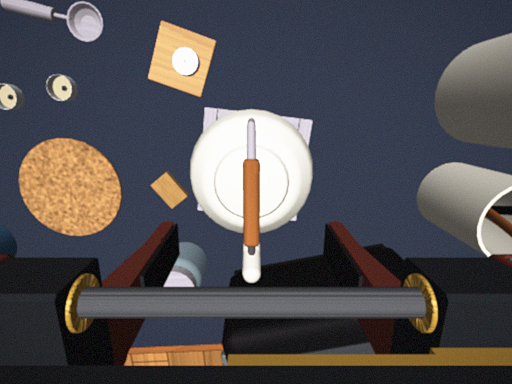

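The wrist view shows the handle vertical at column 251.5, centre (251,202), against a prediction of (252,204). It is aligned, so I'll grasp and lift.

```bash
python3 - <<'E'
from h import *
s0=arm.observe();yaw=np.radians(87)
x,y=s0["eef_pos"][:2]
arm.movel([.58,.2986,.245+TG],speed=.12);st()
claw.command_gripper(0.0);a=st()
np.save("pot_grip.npy",np.r_[a["eef_pos"],a["tcp_rot"]])
arm.movel([.58,.2986,.265+TG],speed=.08);st()
w=vision.snapshot("scene");cv2.imwrite("pics/s2.png",w["frame"])
E
```

```text
t 4.5 tcp [0.58  0.299 0.41 ] F [ 0.9 -0.1 -0.3] w 0.0882
t 5.6 tcp [0.58  0.298 0.408] F [-0.1 -1.9 -1.2] w 0.0139
t 6.0 tcp [0.58  0.299 0.428] F [-0.3  1.2 -5.5] w 0.0137
```

View pics/s2.png

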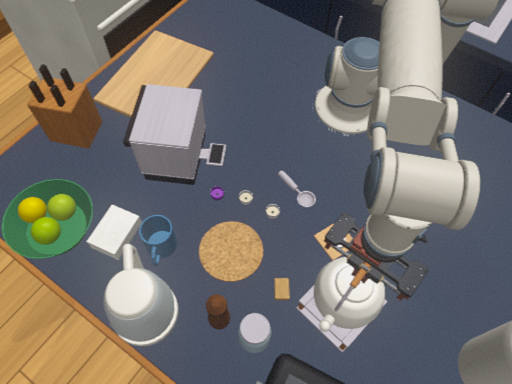

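```bash
python3 - <<'E'
from h import *
arm.movel([.58,.2986,.335+TG],speed=.15)
arm.movel([.597,.14,.335+TG],speed=.2)
arm.movel([.614,-.007,.335+TG],speed=.2)
arm.movel([.614,-.007,.195+TG],speed=.15);st()
r=arm.movel([.614,-.007,.176+TG],speed=.03,until_force=4);st();print(r)
E
```

```text
t 9.6 tcp [ 0.614 -0.007  0.36 ] F [ 0.6  0.4 -6.2] w 0.014
t 10.1 tcp [ 0.614 -0.007  0.344] F [ 0.7 -1.1  4.3] w 0.0137
True
```

```bash
python3 - <<'E'
from h import *
claw.command_gripper(0.088);st()
p=arm.observe()["eef_pos"]
arm.movel([p[0],p[1],.46],speed=.2)
P,Q=at([.5,.10,.30],np.radians(87));arm.goto(P,Q)
t=vision.snapshot("top");s=vision.snapshot("scene");w=vision.snapshot("wrist")
import pickle;pickle.dump((t,s,w),open("snap3.pkl","wb"))
for n,d in zip("tsw",(t,s,w)):cv2.imwrite(f"pics/{n}3.png",d["frame"])
crop(t["frame"],85,120,190,140,4,"t3a.png");crop(s["frame"],270,215,140,140,4,"s3a.png")
E
```

```text
t 11.3 tcp [ 0.614 -0.007  0.341] F [0.1 0.6 0.1] w 0.088
```

View pics/t3a.png

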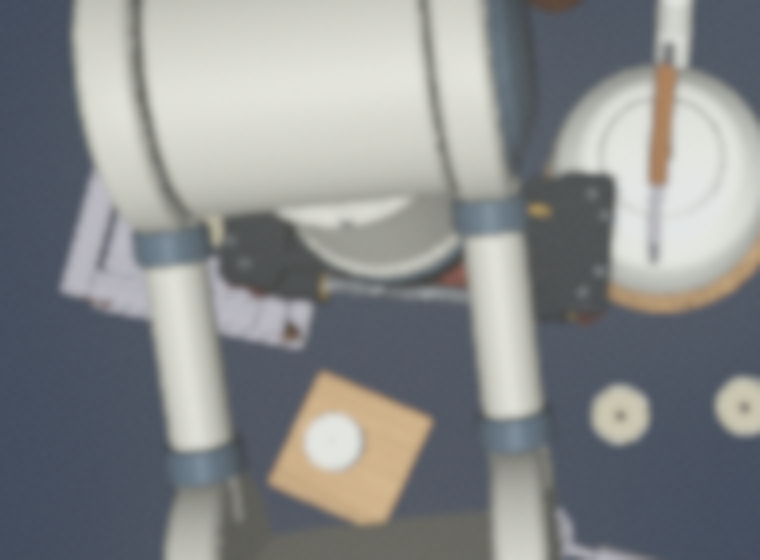

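View pics/s3.png

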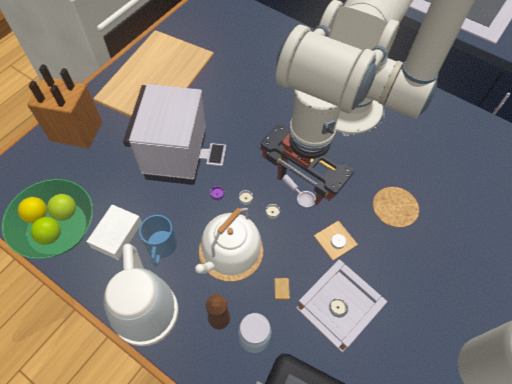

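View pics/w3.png

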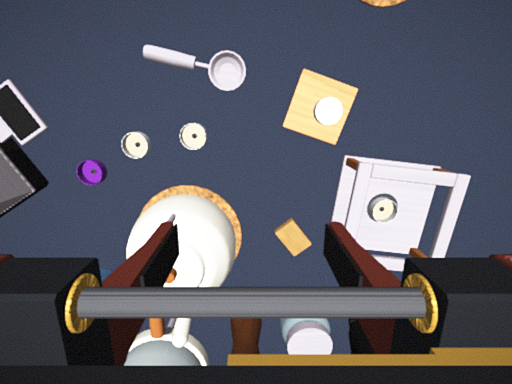

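Teapot stands on the large cork mat (scene 231,250), and spent0 is visible in the warmer (scene 338,307). Pedal next.

```bash
cat >> h.py <<'E'
BU=np.array([np.cos(np.radians(-61.2)),np.sin(np.radians(-61.2)),0]);BV=np.array([-BU[1],BU[0],0])
BC=np.array([.469,-.318,0]);TIP=.182
def tilted(a,sgn=1):
    z=BU*np.sin(a)-np.array([0,0,np.cos(a)]);y=BV*sgn;x=np.cross(y,z)
    q=R.from_matrix(np.c_[x,y,z]).as_quat();return np.r_[q[3],q[:3]],z
def q(v):return np.round(v,3)
E
python3 - <<'E'
from h import *
claw.command_gripper(0)
a=np.radians(12);pad=np.array([.410,-.2115,0.04])-BU*.005
c=[]
for sg in(1,-1):
    Q,z=tilted(a,sg);k=planner.solve_ik(pad+[0,0,.06]-z*TIP,Q)
    print(sg,None if k is None else q(k))
    if k is not None:c.append((abs(k[5]),sg))
sg=min(c)[1];Q,z=tilted(a,sg)
arm.goto(pad+[0,0,.12]-z*TIP,Q);st()
arm.movel(pad+[0,0,.02]-z*TIP,speed=.12);st()
r=arm.movel(pad+[0,0,-.003]-z*TIP,speed=.03,until_force=3);st();print("contact",r, arm.observe()["eef_pos"]+z*TIP)
s=vision.snapshot("scene");cv2.imwrite("pics/s4.png",s["frame"]);crop(s["frame"],120,60,200,150,4,"s4a.png")
E
```

```text
1 [-0.453 -0.465  1.949 -0.121  1.486 -0.956]
-1 [-0.453 -0.465  1.949 -0.121  1.486  2.186]
t 15.5 tcp [ 0.39  -0.174  0.339] F [-0.1 -0.5  0.6] w 0.0004
t 16.5 tcp [ 0.39  -0.174  0.239] F [-0.4  0.5 -0.3] w 0.0002
t 17.1 tcp [ 0.389 -0.174  0.219] F [-0.5 -0.   2.8] w 0.0005
contact True [ 0.40752719 -0.2070881   0.04116621]
```

View pics/s4a.png

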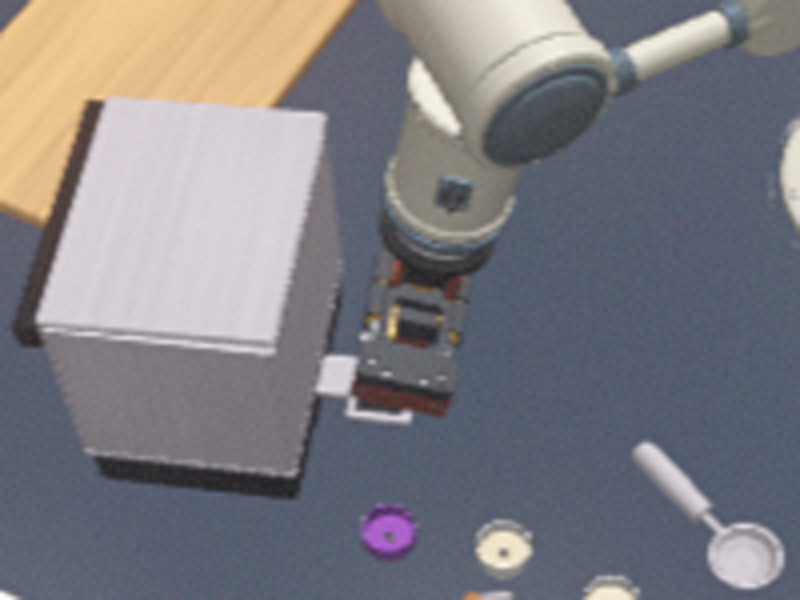

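```bash
python3 - <<'E'
from h import *
a=np.radians(12);pad=np.array([.410,-.2115,0.04])-BU*.005
Q,z=tilted(a,1)
for dz,f in((-.012,35),(-.022,35),(-.032,25)):
    r=arm.movel(pad+[0,0,dz]+BU*0.002-z*TIP,speed=.02,until_force=f);o=st();print(r,q(o["eef_pos"]+z*TIP))
s=vision.snapshot("scene");cv2.imwrite("pics/s5.png",s["frame"])
arm.pause(.5);st()
E
```

```text
t 17.9 tcp [ 0.39  -0.175  0.206] F [-4.   6.1  8.5] w 0.0002
False [ 0.408 -0.208  0.028]
t 18.6 tcp [ 0.39  -0.175  0.196] F [-3.6  6.   6.9] w 0.0006
False [ 0.408 -0.208  0.018]
t 18.9 tcp [ 0.39  -0.175  0.194] F [-3.6  2.8  7.2] w 0.0003
True [ 0.408 -0.208  0.016]
t 19.5 tcp [ 0.39  -0.175  0.194] F [-3.8  2.4  7.4] w 0.0002
```

View pics/s5.png

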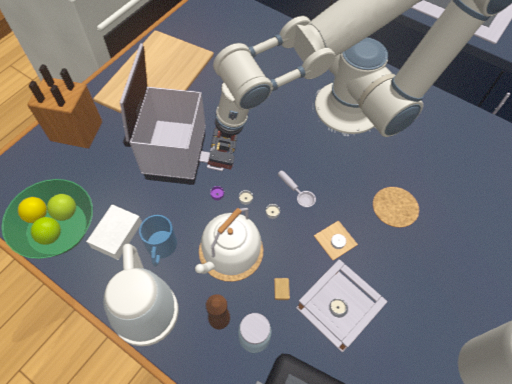

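```bash
python3 - <<'E'
from h import *
a=np.radians(12);pad=np.array([.410,-.2115,0.04])-BU*.005
Q,z=tilted(a,1)
r=arm.movel(pad+[0,0,-.034]+BU*0.002-z*TIP,speed=.02,until_force=22);o=st();print(r,q(o["eef_pos"]+z*TIP))
arm.movel(pad+[0,0,.10]-z*TIP,speed=.12);st()
t=vision.snapshot("top");s=vision.snapshot("scene")
import pickle;pickle.dump((t,s),open("snap6.pkl","wb"))
cv2.imwrite("pics/t6.png",t["frame"])
crop(t["frame"],85,120,120,150,4,"t6a.png");crop(s["frame"],290,250,110,110,5,"s6a.png");crop(s["frame"],110,30,160,160,4,"s6b.png")
E
```

```text
t 19.7 tcp [ 0.39  -0.175  0.194] F [-2.2  2.2  5.8] w 0.0002
True [ 0.408 -0.208  0.016]
t 20.9 tcp [ 0.389 -0.174  0.317] F [ 0.6  0.6 -1.1] w 0.0004
```

View pics/t6.png

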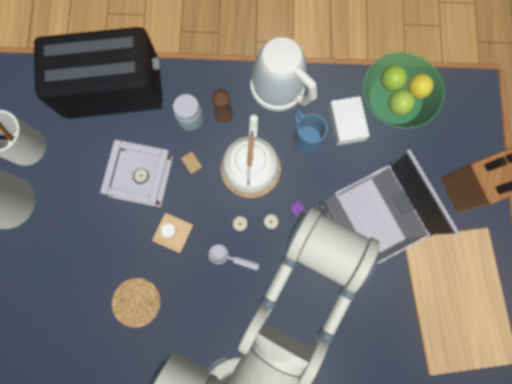

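View pics/t6a.png

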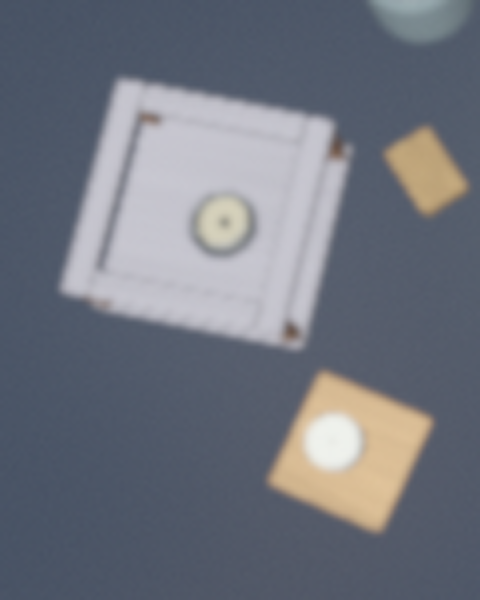

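View pics/s6a.png

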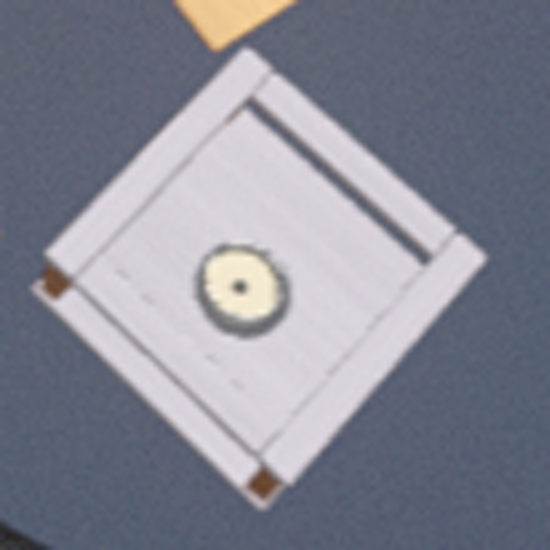

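View pics/s6b.png

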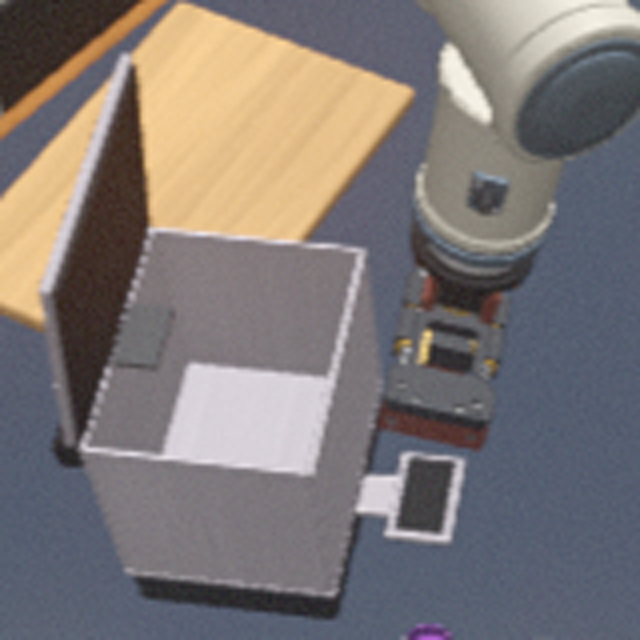

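Lid stands open, pedal is back up, and the bin is empty. Now the warmer centre and spent0, measured from both views.

```bash
python3 - <<'E'
from h import *
import pickle;t,s=pickle.load(open("snap6.pkl","rb"))
T=lambda x,y:(85+x/4,120+y/4);S=lambda x,y:(290+x/5,250+y/5)
a=[onz(t,*T(*p),.07) for p in((62,292),(118,80),(337,119))]
b=[onz(s,*S(*p),.07) for p in((45,255),(248,47),(488,258))]
for c in(a,b):
    print(q(c),[q(np.linalg.norm(c[0]-c[1])),q(np.linalg.norm(c[2]-c[1]))],"ctr",q((c[0]+c[2])/2),[np.degrees(np.arctan2(*(c[1]-c[0])[[1,0]])),np.degrees(np.arctan2(*(c[2]-c[1])[[1,0]]))])
cr=((18,25,150),(45,140,255))
def circ(d,box,z):
    x,y,w,h=box;m=np.zeros(d["frame"].shape[:2],np.uint8);m[y:y+h,x:x+w]=cv2.inRange(cv2.cvtColor(d["frame"],cv2.COLOR_BGR2HSV),*cr)[y:y+h,x:x+w]
    c=ctr(m);M=cv2.moments(c);u,v=M["m10"]/M["m00"],M["m01"]/M["m00"];return q(onz(d,u,v,z)),q((u,v)),M["m00"]
print("spent0",circ(t,(128,164,26,26),.02),circ(s,(328,296,22,22),.02))
print(circ(t,(230,214,20,20),.012),circ(t,(261,212,20,20),.012),circ(s,(264,203,16,16),.012),circ(s,(238,189,16,16),.012))
# bin rim: hinge side etc., scene crop
r=[onz(s,110+x/4,30+y/4,.188) for x,y in((368,247),(320,473),(82,450))];print("rim",q(r),(r[0]+r[2])/2)
E
```

```text
[[0.518 0.382 0.07 ]
 [0.664 0.359 0.07 ]
 [0.641 0.21  0.07 ]] [np.float64(0.147), np.float64(0.15)] ctr [0.58  0.296 0.07 ] [np.float64(-9.28336865031722), np.float64(-98.61918066159026)]
[[0.644 0.219 0.07 ]
 [0.498 0.244 0.07 ]
 [0.523 0.389 0.07 ]] [np.float64(0.148), np.float64(0.147)] ctr [0.583 0.304 0.07 ] [np.float64(170.06751997179475), np.float64(80.10168190731628)]
spent0 (array([0.582, 0.297, 0.02 ]), array([139.989, 174.584]), 72.5) (array([0.583, 0.299, 0.02 ]), array([337.89 , 306.109]), 129.0)
(array([0.454, 0.017, 0.012]), array([239.576, 223.265]), 80.5) (array([ 0.463, -0.069,  0.012]), array([270.923, 221.168]), 82.5) (array([0.457, 0.019, 0.012]), array([272.142, 210.519]), 84.5) (array([ 0.465, -0.066,  0.012]), array([245.708, 196.766]), 77.0)
rim [[ 0.349 -0.296  0.188]
 [ 0.513 -0.204  0.188]
 [ 0.588 -0.336  0.188]] [ 0.46847676 -0.31625604  0.188     ]
```

```bash
cat >> h.py <<'E'
CR=((16,20,120),(48,160,255))
def find(d,exp,z,rad=40,lohi=CR):
    m=cv2.inRange(cv2.cvtColor(d["frame"],cv2.COLOR_BGR2HSV),*lohi)
    e=proj(d,exp);best_=None
    for c in cv2.findContours(m,cv2.RETR_EXTERNAL,cv2.CHAIN_APPROX_NONE)[0]:
        M=cv2.moments(c)
        if M["m00"]<60:continue
        u,v=M["m10"]/M["m00"],M["m01"]/M["m00"];k=np.hypot(u-e[0],v-e[1])
        if k<rad and (best_ is None or k<best_[0]):best_=(k,u,v,M["m00"],cv2.minEnclosingCircle(c)[1])
    if best_ is None:return None
    return onz(d,best_[1],best_[2],z),q(best_[1:])
def pick_look(xy,zb,yaw,name,opening=.06,h=.13):
    P,Q=at([xy[0],xy[1],zb+h],yaw);arm.goto(P,Q);claw.command_gripper(opening)
    w=vision.snapshot("wrist");cv2.imwrite(f"pics/{name}.png",w["frame"])
    f=find(w,[xy[0],xy[1],zb+.012],zb+.012);print("wrist find",f,"exp px",q(proj(w,[xy[0],xy[1],zb+.012])));st();return f
def grasp(xy,zb,zt=.004,lift=.16):
    p=arm.observe()["eef_pos"]
    arm.movel([xy[0],xy[1],zb+.05+TIP],speed=.15)
    r=arm.movel([xy[0],xy[1],zb+zt+TIP],speed=.06,until_force=8);o=st();print("touch",r,"tip z",q(o["eef_pos"][2]-TIP))
    claw.command_gripper(0);st()
    arm.movel([xy[0],xy[1],zb+lift+TIP],speed=.2);o=st();return o["gripper_width"]
def drop():
    g=BC-BU*.03;yaw=np.arctan2(BV[1],BV[0])
    Q=down(best([g[0],g[1],.24+TIP],yaw))
    arm.goto([g[0],g[1],.24+TIP],Q)
    arm.movel([g[0],g[1],.14+TIP],speed=.2);claw.command_gripper(.06)
    arm.movel([g[0],g[1],.24+TIP],speed=.2);st()
E
python3 - <<'E'
from h import *
f=pick_look([.464,-.068],0,np.pi/2,"w7")
E
```

```text
wrist find (array([ 0.46599408, -0.06934818,  0.012     ]), array([252.372, 191.1  , 927.5  ,  18.749])) exp px [250.927 193.156]
t 24.1 tcp [ 0.464 -0.068  0.293] F [ 0.6 -0.2 -0.5] w 0.0601
```

View pics/w7.png

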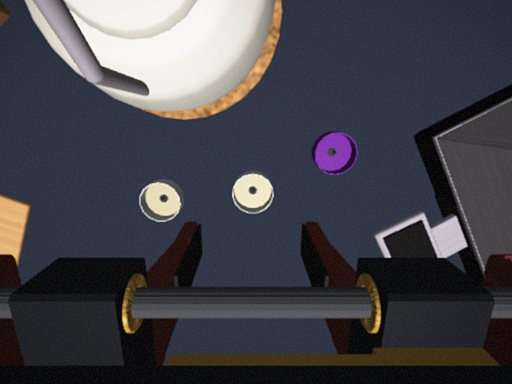

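The wrist view shows the spent light at (252,191), its twin at (163,200), and the purple lookalike at (333,152), which I avoid. Grasping the one at (252,191).

```bash
python3 - <<'E'
from h import *
w=grasp([.4652,-.0685],0)
if w>.03:
    drop()
    t=vision.snapshot("top");s=vision.snapshot("scene");cv2.imwrite("pics/s8.png",s["frame"]);crop(s["frame"],110,30,200,200,3.8,"s8a.png")
    print(find(t,[.455,.018,.012],.012),find(s,[.455,.018,.012],.012))
E
```

```text
t 25.6 tcp [ 0.465 -0.069  0.186] F [ 0.5 -0.4  0.1] w 0.0601
touch False tip z 0.004
t 26.1 tcp [ 0.465 -0.069  0.186] F [-0.4  1.1  0.6] w 0.0373
t 27.0 tcp [ 0.465 -0.068  0.34 ] F [ 0.   0.1 -0.2] w 0.0374
t 31.0 tcp [ 0.455 -0.292  0.421] F [0.4 0.3 0.1] w 0.0603
(array([0.45422628, 0.01646428, 0.012     ]), array([239.694, 223.365, 104.5  ,   6.383])) (array([0.45735829, 0.01933288, 0.012     ]), array([272.182, 210.735,  94.5  ,   6.596]))
```

View pics/s8a.png

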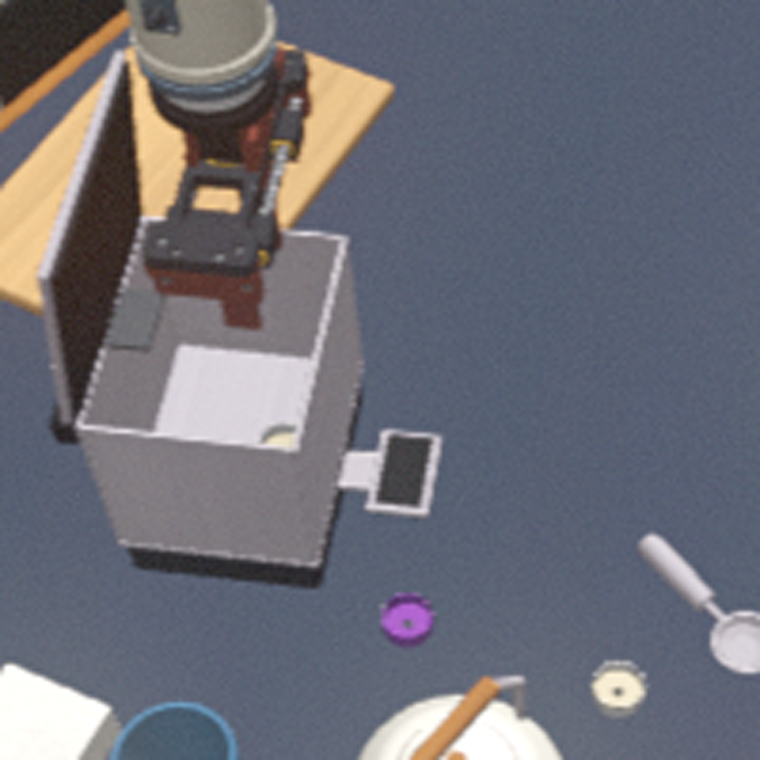

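The first spent light is in the bin (crop 283,437). Next, the second one.

```bash
python3 - <<'E'
from h import *
f=pick_look([.456,.018],0,np.pi/2,"w9")
p=f[0] if f else None
if f and np.hypot(p[0]-.456,p[1]-.018)<.006:
    w=grasp((p[:2]+[.456,.018])/2,0)
    if w>.03: drop()
E
```

```text
wrist find (array([0.45764779, 0.0166465 , 0.012     ]), array([252.165, 191.545, 915.   ,  18.803])) exp px [250.717 193.243]
t 33.6 tcp [0.456 0.018 0.293] F [-0.6 -0.2  0.7] w 0.0602
t 35.1 tcp [0.457 0.017 0.186] F [-0.3  0.1 -0. ] w 0.06
touch False tip z 0.004
t 35.6 tcp [0.457 0.017 0.186] F [-0.2 -0.8  1.1] w 0.0369
t 36.5 tcp [0.457 0.017 0.34 ] F [ 0.4  0.3 -0. ] w 0.0374
t 40.7 tcp [ 0.455 -0.292  0.421] F [-0.5 -0.4 -0.6] w 0.0598
```

Now spent0 in the warmer.

```bash
python3 - <<'E'
from h import *
s=vision.snapshot("scene");crop(s["frame"],110,30,290,300,2,"s10.png")
arm.goto(*at([.5,.10,.32],np.radians(80.4)))
f=pick_look([.5825,.298],.008,np.radians(80.4),"w10",opening=.056,h=.15)
E
```

```text
wrist find (array([0.58340268, 0.29751   , 0.02      ]), array([251.093, 187.663, 780.   ,  17.72 ])) exp px [251.423 186.728]
t 43.6 tcp [0.583 0.297 0.322] F [-0.2 -0.  -0.6] w 0.056
```

View pics/s10.png

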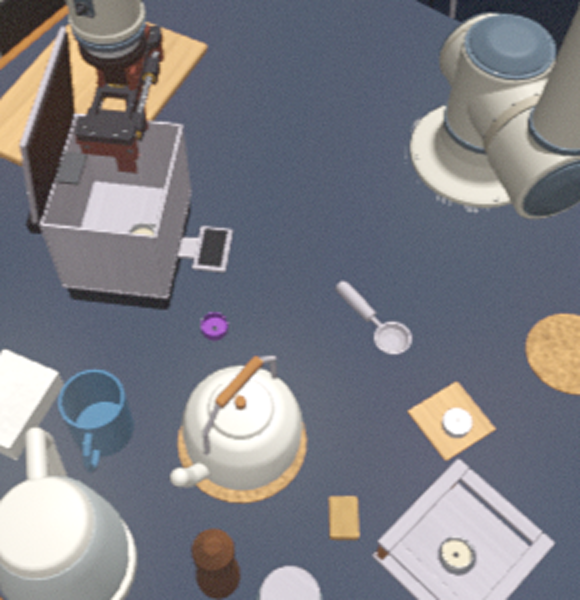

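View pics/w10.png

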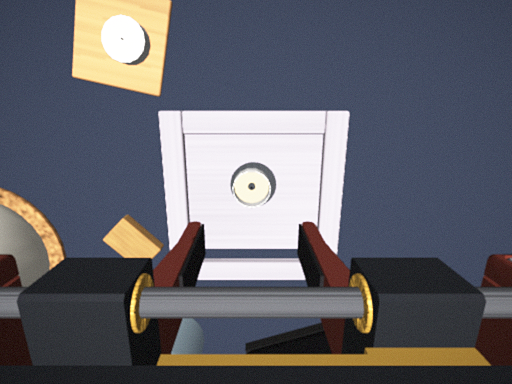

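```bash
python3 - <<'E'
from h import *
d=vision.snapshot("wrist");crop(d["frame"],140,95,230,170,3.4,"w11.png")
import pickle;pickle.dump(d,open("w11.pkl","wb"))
w=grasp([.583,.2978],.008,lift=.18)
if w>.03:
    arm.goto(*at([.5,.10,.30],np.radians(87)))
    drop()
    t=vision.snapshot("top");s=vision.snapshot("scene")
    pickle.dump((t,s),open("snap11.pkl","wb"))
    cv2.imwrite("pics/t11.png",t["frame"]);crop(s["frame"],110,30,290,300,2,"s11.png");crop(t["frame"],85,120,120,150,4,"t11a.png")
E
```

```text
t 45.3 tcp [0.583 0.298 0.194] F [ 0.4  0.6 -0.1] w 0.0558
touch False tip z 0.012
t 45.7 tcp [0.583 0.298 0.194] F [0.2 0.5 1.3] w 0.0372
t 46.7 tcp [0.583 0.298 0.368] F [ 1.2  0.2 -0.9] w 0.0368
t 51.0 tcp [ 0.455 -0.292  0.421] F [-0.2 -0.3 -0.2] w 0.06
```

View pics/s11.png

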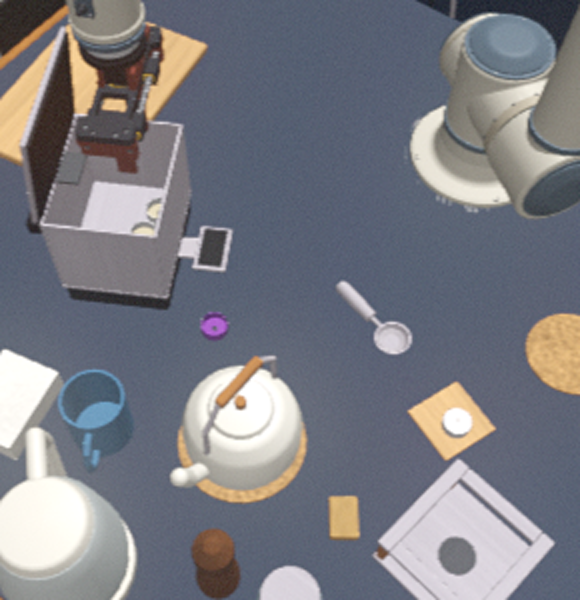

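View pics/t11.png

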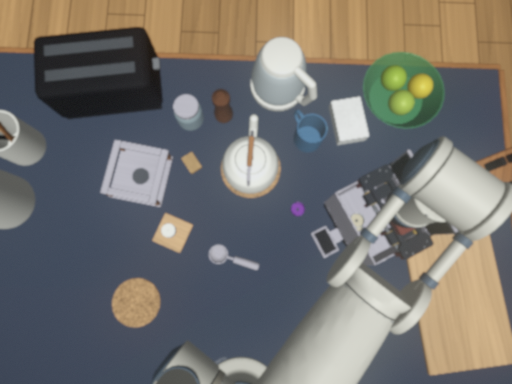

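View pics/w11.png

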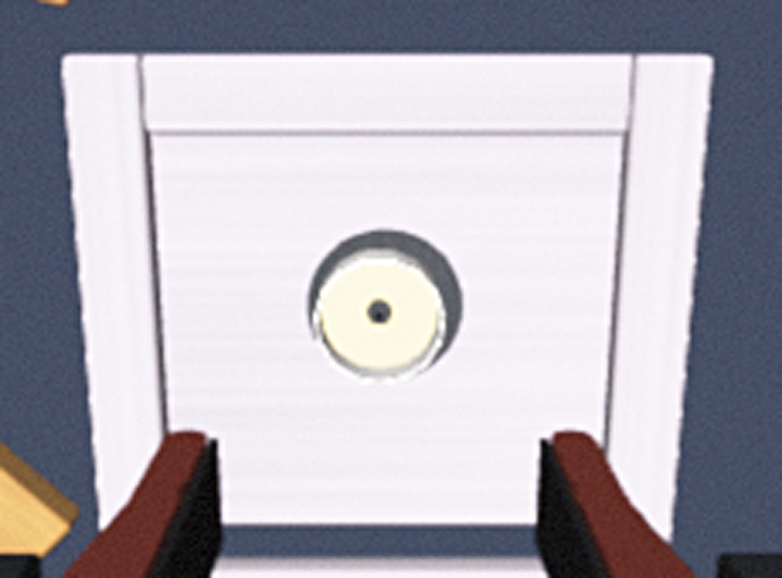

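```bash
python3 - <<'E'
from h import *
import pickle
w=vision.snapshot("wrist");cv2.imwrite("pics/w12.png",w["frame"])
t,s=pickle.load(open("snap11.pkl","rb"))
for d,(x,y,W,H) in((t,(128,164,26,26)),(s,(322,292,32,32))):
    g=cv2.cvtColor(d["frame"],cv2.COLOR_BGR2GRAY);m=np.zeros_like(g);sub=g[y:y+H,x:x+W];m[y:y+H,x:x+W]=(sub<(150))*255
    c=ctr(m);M=cv2.moments(c);u,v=M["m10"]/M["m00"],M["m01"]/M["m00"];e=cv2.fitEllipse(c);print("spot",q(onz(d,u,v,.008)),(u,v),e)
d=pickle.load(open("w11.pkl","rb"))
W=lambda x,y:onz(d,140+x/3.4,95+y/3.4,.07)
a=[W(62,55),W(713,55)];print("frame far edge",q(a),np.linalg.norm(a[0]-a[1]))
ed=np.array(a[1]-a[0]);ed/=np.linalg.norm(ed);print("ang",np.degrees(np.arctan2(ed[1],ed[0])))
n=np.array([-ed[1],ed[0],0]);m=(a[0]+a[1])/2
print("ctr cands",q(m+n*.074),q(m-n*.074))
b=[onz(d,140+x/3.4,95+y/3.4,.008) for x,y in((308,305),(462,305),(385,230))];print("spot wrist",q((b[0]+b[1])/2),np.linalg.norm(b[0]-b[1]))
E
```

```text
spot [0.581 0.3   0.008] (140.3219597550306, 175.58442694663165) ((140.3173370361328, 175.58372497558594), (15.380288124084473, 15.878497123718262), 61.79489517211914)
spot [0.582 0.302 0.008] (338.0569444444444, 307.55625) ((338.04547119140625, 307.5469665527344), (16.569292068481445, 18.615684509277344), 134.0826416015625)
frame far edge [[0.498 0.239 0.07 ]
 [0.523 0.385 0.07 ]] 0.14754929104068448
ang 80.369102889351
ctr cands [0.437 0.325 0.07 ] [0.583 0.3   0.07 ]
spot wrist [0.583 0.3   0.008] 0.047290466318106655
```

View pics/w12.png

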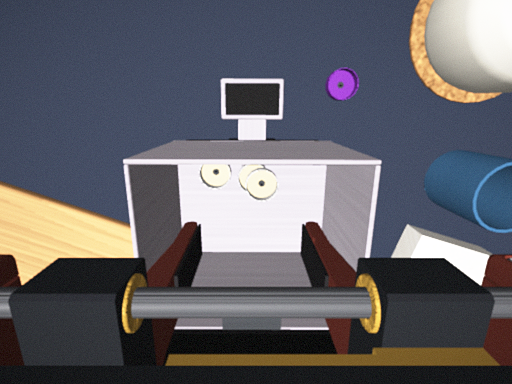

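The wrist view confirms all three spent lights are in the bin: (216,173), (250,178), (262,184). Warmer centre is (0.5825,0.3005) in three views. Shutting the lid now.

```bash
python3 - <<'E'
from h import *
H=BC+BU*.075+[0,0,.194];Z=np.array([0,0,1.])
def P(th,r=.13):return H+r*(-BU*np.cos(th)+Z*np.sin(th))+.004*(BU*np.sin(th)+Z*np.cos(th))+.010*BU
claw.command_gripper(0)
Q=arm.observe()["tcp_rot"]
st0=P(1.5)+BU*.045
g=BC-BU*.03
arm.movel([g[0],g[1],.40+TIP],speed=.25)
up=st0.copy();up[2]=.40
print(planner.solve_ik(up+Z*TIP,Q))
arm.movel(up+Z*TIP,speed=.2);st()
arm.movel(st0+Z*TIP,speed=.15);st()
s=vision.snapshot("scene");crop(s["frame"],90,0,250,220,3,"s13.png")
E
```

```text
[-7.29423080e-01  4.98549463e-01  4.14198522e-01  4.52562849e-05
  2.22884835e+00 -1.23207984e+00]
t 53.9 tcp [ 0.529 -0.427  0.581] F [-0.4  0.2  0.5] w 0.0008
t 54.5 tcp [ 0.529 -0.427  0.508] F [-0.3 -0.   0.8] w 0.0007
```

View pics/s13.png

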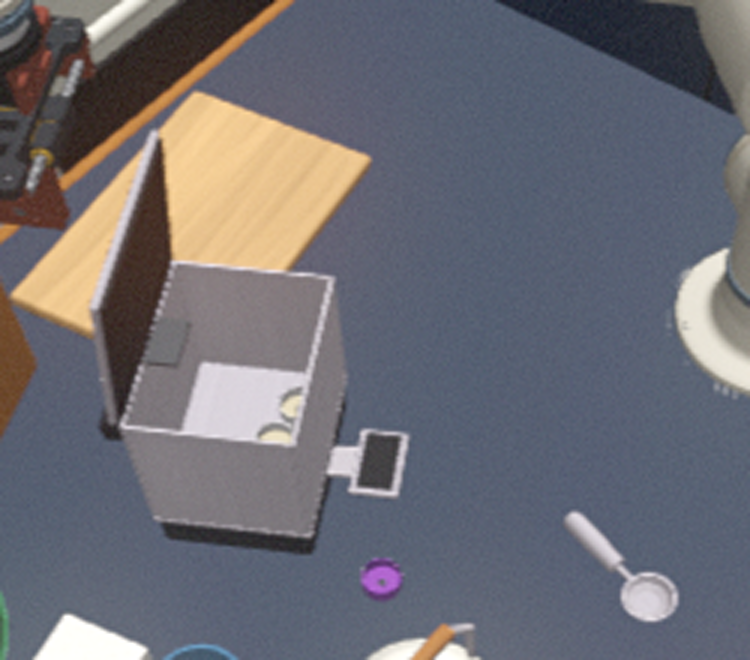

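Gripper is behind the lid. Sweeping it shut along the arc.

```bash
python3 - <<'E'
from h import *
H=BC+BU*.075+[0,0,.194];Z=np.array([0,0,1.])
def P(th,r=.13):return H+r*(-BU*np.cos(th)+Z*np.sin(th))+.004*(BU*np.sin(th)+Z*np.cos(th))+.010*BU
fm=0
for th in np.arange(1.5,0.05,-.15):
    r=arm.movel(P(th)+Z*TIP,speed=.08,until_force=25)
    f=np.linalg.norm(arm.observe()["ft_force"]);fm=max(fm,f)
    if r:print("stopped",th);break
print("fmax",fm)
r=arm.movel(P(0)-Z*.006+Z*TIP,speed=.03,until_force=8);print(r);o=st();print("tipz",o["eef_pos"][2]-TIP)
arm.movel(P(0)+Z*(.12+TIP),speed=.2)
claw.command_gripper(.06)
arm.goto(*at([.43,.0,.30],np.pi/2))
s=vision.snapshot("scene");t=vision.snapshot("top");cv2.imwrite("pics/t14.png",t["frame"]);crop(s["frame"],110,40,200,150,4,"s14.png")
E
```

```text
fmax 1.4027942390506072
True
t 59.5 tcp [ 0.447 -0.279  0.38 ] F [-0.8 -0.2  5.9] w 0.0004
tipz 0.1982486531238311
```

View pics/s14.png

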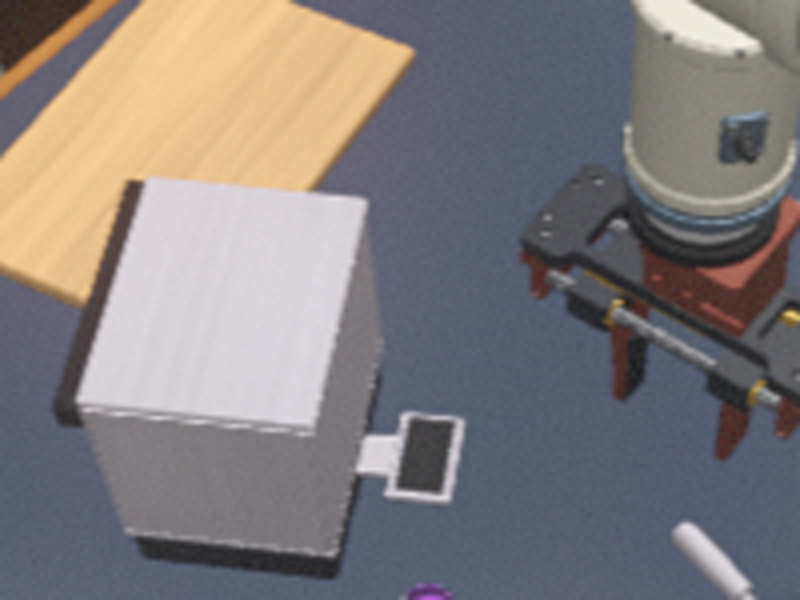

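Lid is shut flat, with tip contact at z=0.198. Fresh tea light next.

```bash
python3 - <<'E'
from h import *
xy=[.428,.211]
P,Q=at([xy[0],xy[1],.15],np.pi/2);arm.goto(P,Q);claw.command_gripper(.06)
w=vision.snapshot("wrist");cv2.imwrite("pics/w15.png",w["frame"])
print(proj(w,[*xy,.022]),find(w,[*xy,.022],.022,60,((0,0,200),(180,30,255))))
E
```

```text
[251.12142735 190.20180974] (array([0.43137221, 0.20997043, 0.022     ]), array([ 250.062,  193.55 , 1169.   ,   20.114]))
```

View pics/w15.png

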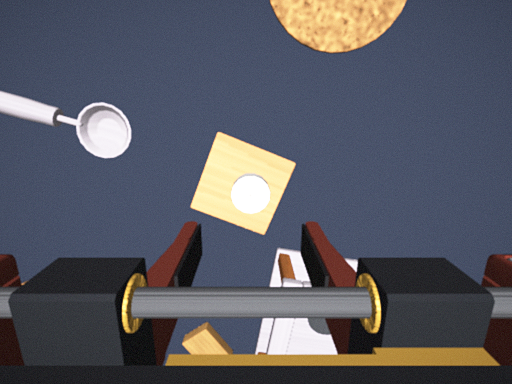

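Fresh light (white, wick) sits on the coaster at (250,193), position (0.430,0.2105). Pick it and set it on the mark.

```bash
python3 - <<'E'
from h import *
w=grasp([.4303,.2107],.006,lift=.14)
c=[.5825,.3005];P=[c[0],c[1],.008+.13+TIP];Q=down(best(P,np.radians(80.4)))
arm.goto(P,Q)
wv=vision.snapshot("wrist");cv2.imwrite("pics/w16.png",wv["frame"])
arm.movel([*c,.008+.02+TIP],speed=.12)
r=arm.movel([*c,.008+.003+TIP],speed=.03,until_force=3);o=st();print(r,"tip",o["eef_pos"][2]-TIP)
claw.command_gripper(.056);st()
arm.movel([*c,.008+.17+TIP],speed=.15)
wv=vision.snapshot("wrist");cv2.imwrite("pics/w17.png",wv["frame"]);crop(wv["frame"],140,95,230,170,3.4,"w17a.png")
import pickle;pickle.dump(wv,open("w17.pkl","wb"))
E
```

```text
t 67.7 tcp [0.43  0.211 0.192] F [-0.7  0.2  0.3] w 0.0601
touch False tip z 0.01
t 68.2 tcp [0.43  0.211 0.192] F [-0.4 -0.3  0.3] w 0.0373
t 69.0 tcp [0.43  0.211 0.327] F [-0.5  0.8 -0.9] w 0.0373
t 71.4 tcp [0.582 0.3   0.193] F [-0.2 -0.8  0.2] w 0.0369
True tip 0.011043641527766657
t 71.9 tcp [0.582 0.3   0.194] F [-0.3  0.6  0. ] w 0.0562
```

View pics/w17a.png

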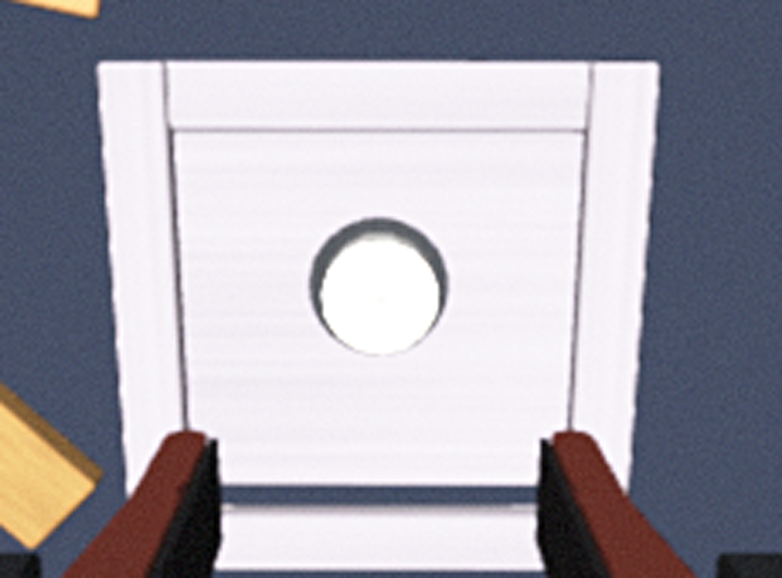

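```bash
python3 - <<'E'
from h import *
import pickle;d=pickle.load(open("w17.pkl","rb"))
W=lambda x,y,z:onz(d,140+x/3.4,95+y/3.4,z)
print("cup",q(W(380,295,.024)),"mark c from left/right/top",q((W(310,285,.008)+W(447,285,.008))/2),"mark top edge->ctr",q(W(378,217,.008)), q(W(310,285,.008)),q(W(447,285,.008)))
a=W(98,62,.07);b=W(659,62,.07);e=(b-a)/np.linalg.norm(b-a);n=np.array([e[1],-e[0],0]);print("frame ctr",q((a+b)/2+n*.074),np.linalg.norm(b-a))
m=W(378,217,.008);print("mark ctr from top edge",q(m+n*.024))
s=vision.snapshot("scene");crop(s["frame"],200,200,200,150,4,"s17.png")
arm.goto(*at([.614,-.007,.33],np.radians(87)))
claw.command_gripper(.088)
w=vision.snapshot("wrist");cv2.imwrite("pics/w18.png",w["frame"]);print(proj(w,[.614,-.007,.188]))
E
```

```text
cup [0.583 0.3   0.024] mark c from left/right/top [0.583 0.3   0.008] mark top edge->ctr [0.56  0.304 0.008] [0.579 0.277 0.008] [0.587 0.323 0.008]
frame ctr [0.583 0.3   0.07 ] 0.14729491601885028
mark ctr from top edge [0.584 0.3   0.008]
[250.91862671 186.74637129]
```

View pics/s17.png

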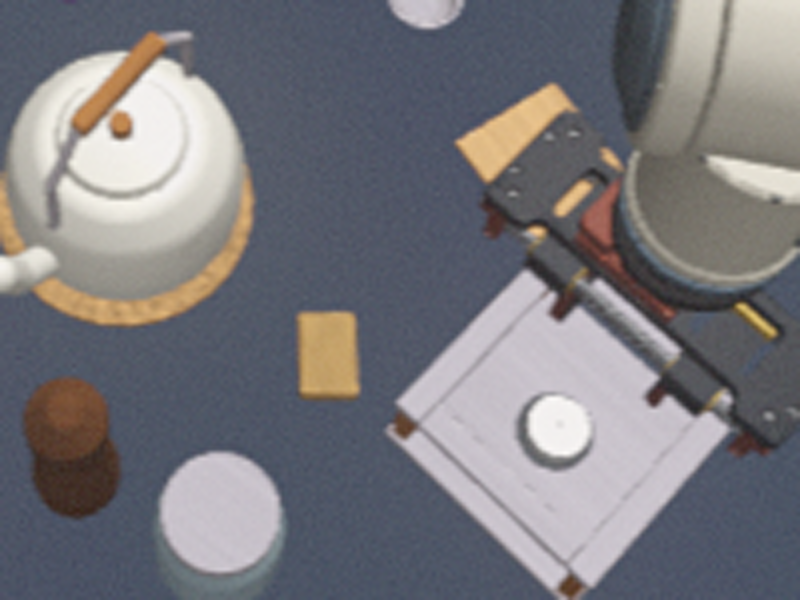

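View pics/w18.png

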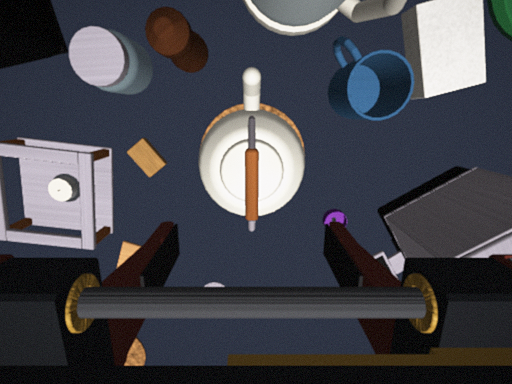

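Fresh light is on the mark at (0.583,0.300), matching the frame centre. The handle is centred under the gripper at (251,186). Now returning the teapot.

```bash
python3 - <<'E'
from h import *
arm.movel([.614,-.007,.181+TG],speed=.12);st()
claw.command_gripper(0);st()
arm.movel([.614,-.007,.20+TG],speed=.08);st()
arm.movel([.614,-.007,.335+TG],speed=.15)
arm.movel([.597,.14,.335+TG],speed=.2)
arm.movel([.5828,.3003,.335+TG],speed=.2)
arm.movel([.5828,.3003,.26+TG],speed=.12);arm.pause(.3);st()
r=arm.movel([.5828,.3003,.241+TG],speed=.02,until_force=3.5);st();print(r)
claw.command_gripper(.088);st()
arm.movel([.5828,.3003,.36+TG],speed=.12)
w=vision.snapshot("wrist");cv2.imwrite("pics/w19.png",w["frame"])
arm.goto(*at([.43,.0,.33],np.pi/2))
t=vision.snapshot("top");s=vision.snapshot("scene");cv2.imwrite("pics/t19.png",t["frame"]);cv2.imwrite("pics/s19.png",s["frame"]);crop(s["frame"],280,220,130,140,4,"s19a.png")
import pickle;pickle.dump((t,s,w),open("snap19.pkl","wb"));st()
E
```

```text
t 77.5 tcp [ 0.614 -0.007  0.345] F [-0.1 -0.  -0.4] w 0.0876
t 78.7 tcp [ 0.614 -0.007  0.344] F [ 0.1 -1.8 -0.1] w 0.0135
t 79.1 tcp [ 0.614 -0.007  0.364] F [ 0.1 -0.2 -6.8] w 0.0137
t 83.0 tcp [0.583 0.3   0.424] F [ 0.3 -1.3 -6.3] w 0.0143
t 83.8 tcp [0.583 0.3   0.408] F [-0.6  0.4  6.1] w 0.0134
True
t 85.0 tcp [0.583 0.3   0.405] F [ 0.  -0.1 -0.4] w 0.0877
t 87.5 tcp [0.431 0.001 0.493] F [ 0.3 -0.6  0.4] w 0.0879
```

View pics/w19.png

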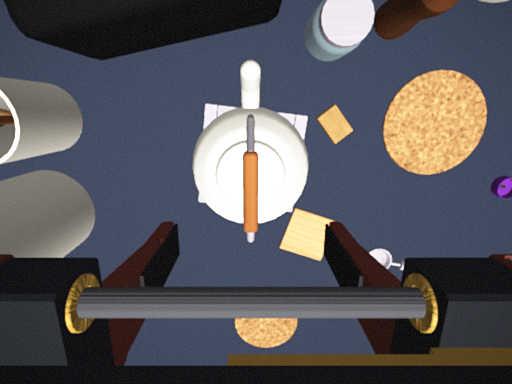

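View pics/t19.png

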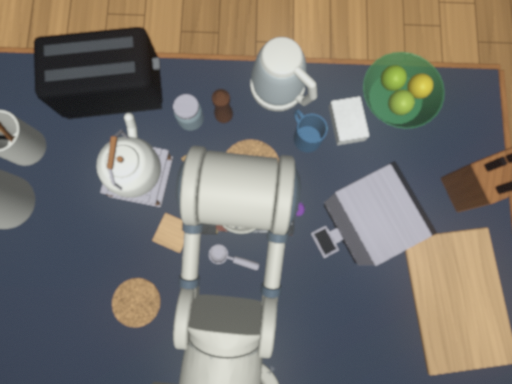

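View pics/s19.png

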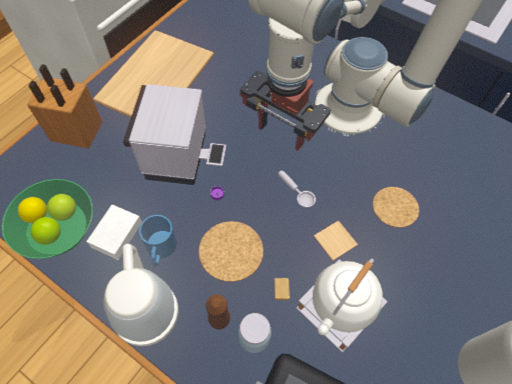

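```bash
python3 - <<'E'
from h import *
import pickle;t,s,w=pickle.load(open("snap19.pkl","rb"))
br=((3,90,60),(16,255,255))
def g(d,x,y,W,H):
    m=np.zeros(d["frame"].shape[:2],np.uint8);m[y:y+H,x:x+W]=cv2.inRange(cv2.cvtColor(d["frame"],cv2.COLOR_BGR2HSV),*br)[y:y+H,x:x+W];return cv2.minAreaRect(ctr(m))
a=g(t,103,130,12,42);b=g(s,340,250,45,50);c=g(w,235,145,32,95);print(a,b,c)
print("tri",q(tri([(t,*a[0]),(s,*b[0])])),"wrist",q(onz(w,*c[0],.25)))
E
```

```text
((111.40985107421875, 151.99180603027344), (4.798394203186035, 30.3294734954834), 5.19442892074585) ((359.85809326171875, 275.89862060546875), (6.626115322113037, 33.94431686401367), 35.53767395019531) ((250.0, 192.0), (80.0, 14.0), 90.0)
tri [0.582 0.301 0.246] wrist [0.585 0.3   0.25 ]
```

Handle centre is at (0.582,0.301,0.246), against a target of (0.583,0.300,0.245). The teapot is seated and upright, and the other things look unmoved. Handing in.

```bash
python3 - <<'E'
from h import *
arm.sign_off()
E
```

```text
the job is handed in; nothing more can be done
```

The job is done in the order asked and handed in, finishing at about 88 s of robot time against the 210 s limit.

**What I did**
1. I moved the teapot to the large cork mat.
2. I pressed the pedal to its stop; the lid opened and stayed up.
3. I threw away three spent tea lights: the one in the warmer and the two on the worktop. I saw no third one lying about, and I left the purple look-alike alone.
4. I swept the lid shut.
5. I set the fresh tea light on the warmer's mark.
6. I put the teapot back on the warmer.

**Last checks**
- **Spent lights:** the wrist camera showed all three inside the bin before I shut the lid.
- **Lid:** the fingertips met it at 198 mm, the height given for shut, and later pictures show it flat.
- **Fresh light:** it stood at (0.583, 0.300), the same to the millimetre as the mark and frame centre in that view.
- **Teapot:** two cameras put the handle centre at (0.582, 0.301, 0.246), against a target of (0.583, 0.300, 0.245).
- **Other things:** they look unmoved in the last overview pictures; I did not measure them.

**Where checks disagreed:** camera views differed from each other by about 2–4 mm, and by up to 8 mm in the first warmer measurement. I averaged them and used the wrist camera to settle the grasps and the warmer centre. At the pedal's stop the force reading ended at only about 7 N, so I judged the full press by its roughly 25 mm of travel and the open lid.

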